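Clamp the practice hand at the nail desk

ROBOT

A 6-joint arm with a two-finger parallel gripper is mounted at the origin on the work surface. World frame = base frame: x ahead of the robot, y to its left, z up, the work surface at z = 0. Lengths are in m, angles in rad, forces in N, time in s.
With the tool pointing down it reaches from about 0.3 to 0.85 m from the base axis. Payload 4.2 kg.
Tool frame: the origin (TCP) lies on the centre line of the jaws, within the pads' length; the fingertips stand 25 mm ahead of it and the grasp point (between the pads) lies 6 mm ahead of it (ctrl.tips_ahead is the distance from the TCP to the fingertips, in m); z points along the fingers, y is the line along which they close (so a half turn about z gives the same grasp; the last joint's range is limited). The gripper opens to 91 mm and grips with 3 to 60 N. Pads are 32 mm wide; open, the fingers measure 118 mm over their backs; the gripper's body (76 mm by 178 mm) begins 60 mm behind the grasp point.
Start: joints at [-1.131, 0.32, 1.565, -0, 1.257, -0.02], TCP at [0.255, -0.515, 0.219] pointing down, gripper open.
Joint ranges: [-3.11, 3.11], [-0.84, 2.01], [0.21, 2.61], [-1.34, 4.49], [0.05, 2.63], [-2.56, 2.56]. Speed limits (rad/s): [2.57, 2.57, 3.14, 3.14, 3.14, 3.14].

INTERFACE

Orientations are given as a unit quaternion [w, x, y, z].
In Python, from plant import state, viewer, order, ctrl gives the robot as it stands.
- The arm moves only by the tool move_arm, never from a script. Its argument "series" is a list of rows, each a list of 2 entries, a list of its own where there are three numbers: the shift along the tool's x, y, z in units of 30 mm (1.0 is 30 mm), then the turn about the tool's z in degrees. A call has 1 to 12 rows; each row is the pose to reach, as a shift and turn from the pose commanded when the call began, along the tool's axes at that moment; what a row does not reach only later rows make up. A row lasts 1/12 s, in which the tool goes at most 41.7 mm and 7.16 degrees, less where a joint would pass 70% of its speed; a pose out of reach is approached as far as the arm can. A call with a gripper value outside its range is refused whole. "grip" is the opening, from 0 (shut) to 1 (fully open), set as the call begins (left out, the last holds). The fingers move at their own pace and stop on an object; "grip_force" is the grip in N (left out, the last holds). Time passes only in rows, so rows that repeat a pose let the fingers close. It gives the time, the measured TCP pose, the force, the opening and the grip force at its end, in the units of the state.
- state(): the state, without advancing time (a new reading comes with each control period).
- viewer.get_image(name): name is "side" or "top" or "wrist"; returns a dict with "color" (420x560x3 uint8, red, green, blue), "K" (3x3 intrinsics, pixels), "xyz" and "rotation" of the camera in the world. Camera axes: x right, y up, looking along -z (the intrinsics and any distortion apply to the point x, -y, -z); pixel columns grow to the right and rows downward; lengths in m; the calibration is good to about 2 mm. A picture is of the moment at which its call begins. There is no depth.
- order.job_done(): hands the job in; it is judged then, once.
The state is a dict: "time_s": time; "qpos": joint angles; "joint_velocities": joint speeds; "tau": joint torques, N m; "tool_pos": TCP position; "tool_rot": TCP orientation; "force": force on the tool from outside, world axes, zero at the start; "moment": the same for the moment, N m; "finger_gap": finger opening in m; "gripper_force": force on a finger pad.
Only numpy, scipy, OpenCV 4.12 (cv2) and the standard library are available. Lean on these libraries where they do the work, as an engineer would, in place of code of your own. Each camera call takes 0.05 s, during which the arm holds its last target. There are 200 camera calls.

TASK

Fit the loose crank onto the square end of the clamp's spindle, pushing it gently fully home, and wind it clockwise by its knob, turn after turn, until the clamp's jaws hold the practice hand's wrist block firmly, without crushing it. Leave the crank seated on the spindle and the hand lying flat in the clamp, let go, and leave the other things on the desk where they are.

Things in the scene. Friction and masses are not known exactly. Their poses are not given: they have to be found in the camera images.
- clamp: Low aluminium and grey clamp screwed to the desk. Origin on the desk under the spindle's axis; the jaws lie on its -y side and travel along y. Base plate 12 mm thick, x -50 to 125, y -196 to 40 mm. Grey gear housing 76 x 64 mm (x, y) round the origin, 52 mm high, with a round steel boss of 32 mm diameter up to 60 mm, out of which the spindle's square end stands up to 82 mm.
- spindle_foot (a point): Point on the spindle's axis on top of the boss, 60 mm above the desk; axes as the clamp's. The crank is fully home when its socket mouth is here.
- fixed_jaw (a point): Centre of the fixed jaw's face (62 mm wide, from 12 to 48 mm above the desk). Gripping is felt at the knob: each 10 N of clamping adds about 0.8 N to the force that turns the knob. The grip is firm from 20 N of clamping on and crushes the hand above 80 N: stop when the knob takes 2.5 to 4 N more than it did running free.
- jaw: The moving jaw, a plate 62 mm wide (x) and 36 mm high, springy by some mm. Origin at the lower edge of its face, which looks along the clamp's -y. Turning the spindle clockwise seen from above moves it towards the fixed jaw, 30 mm a full turn; after 1.5 to 2.3 turns it grips. The drive takes 0.18 N m, about 3 N at the crank's knob; let go, it holds up to 37 N of clamping.
- practice_hand: Loose reddish brown practice hand, 0.4 kg, lying palm down on the clamp's base plate with its wrist block between the jaws, 2 to 10 mm off the fixed jaw. Origin under the centre of the wrist block, which is 50 mm long (x), 46 mm wide (y, between the jaws) and 34 mm high. Palm (72 mm wide, 26 mm high) and fingers point along +x and end 185 mm from the origin.
- crank: Loose plain steel crank, 0.25 kg, lying on the desk, socket down. Origin at the socket's mouth, the centre of the hub's underside; z up. The hub is a block 30 x 30 mm, 38 mm high; the socket in its underside is 15.6 mm square and 25 mm deep, mouth chamfered 2 mm. Sides of both lie along the crank's x and y. A flat arm (16 mm wide, 8 mm thick, level with the underside) runs along +x to 69 mm.
- crank_knob (a point): Middle of the crank's upright black knob, 60 mm along the crank's x from the socket's axis and 32 mm above the underside. The knob is 22 mm in diameter, from 10 to 54 mm above the underside, and spins freely on its pin, so it can be held in the fingers while it is led round.
- bottle_a: Small round bottle, 30 mm in diameter and 70 mm high with its black cap; origin under its base. To be left alone.
- bottle_b: Another such bottle; origin under its base. To be left alone.
- buffer: Pale buffing block 90 x 26 x 26 mm lying on the desk; origin under its centre. To be left alone.
- dish: White bowl, 80 mm across and 30 mm high; origin under its base. To be left alone.
- spindle_top (a point): Middle of the top of the spindle's vertical square end (14 mm square, 22 mm high, sharp edges). This point is fixed to the clamp: the angle at which the square stands is not measured and is different every time, so the socket must be turned (up to a quarter turn, it fits within about 6 degrees) until it drops over the square.
Mind the look-alikes: they are no part of the job. Leave any brown or purple look-alike of the crank alone. Of the things that look like the practice_hand, the largest one is meant.

How it is judged:
By the outcome, as a careful person would: the job done as asked, in the order asked, and still so for the second after the job is handed in, with the robot touching nothing.
It also fails if it takes over 72 s, if anything falls off the work surface, if the arm or the gripper's body presses on something with over 40 N, if the wrist force passes 120 N, or if a joint passes its speed limit or range.

## Working session

There is one attempt and no reset: what is moved stays moved. The work goes in short steps, Python scripts to look and compute and a tool call to move; the robot and the scene stay as the last step left them, time stands still between calls to the robot, and variables do not carry over. Pictures are saved under pics/ and viewed, at most 10 in all, crops included, and the job is handed in when it is done.

Besides the shell and the picture viewer there is one more tool, called by a JSON object that holds its "op" and its "data". move_arm: Moves the arm, as the interface text tells. Its arguments: {"type":"object","properties":{"series":{"type":"array"},"grip":{"type":"number"},"grip_force":{"type":"number"}},"required":["series"]}

```bash
mkdir -p pics
cat > h.py <<'E'
import numpy as np, cv2
from plant import state, viewer, order, ctrl
def grab(n,f=None):
    im=viewer.get_image(n)
    if f: cv2.imwrite('pics/'+f,im['color'][:,:,::-1])
    np.savez(''+n+'.npz',**{k:im[k] for k in('color','K','xyz','rotation')})
    return im
def load(n): return dict(np.load(''+n+'.npz'))
def R(im):
    r=np.array(im['rotation']); 
    if r.shape==(3,3): return r
    from scipy.spatial.transform import Rotation as Q
    return Q.from_quat([r[1],r[2],r[3],r[0]]).as_matrix()
def px2w(im,u,v,z):
    K=im['K'];d=R(im)@np.array([(u-K[0,2])/K[0,0],-(v-K[1,2])/K[1,1],-1])
    p=np.array(im['xyz']);return p+d*(z-p[2])/d[2]
def w2px(im,P):
    K=im['K'];c=R(im).T@(np.array(P)-im['xyz']);return K[0,2]-K[0,0]*c[0]/c[2],K[1,2]+K[1,1]*c[1]/c[2]
E
python3 - <<'E'
from h import *
a=grab('top');b=grab('side');
cv2.imwrite('pics/a.png',a['color'][:,:,::-1]);cv2.imwrite('pics/b.png',b['color'][:,:,::-1])
for i in(a,b):print(i['K'],i['xyz'],i['rotation'],{k:v for k,v in i.items() if k not in('color','K','xyz','rotation')})
print(state());print(ctrl.tips_ahead)
E
```

```text
[[388.72918687   0.         280.65763391]
 [  0.         388.72918687 215.23657353]
 [  0.           0.           1.        ]] [ 0.39598173 -0.01068498  1.14601278] [ 0.71423914  0.03949335 -0.03777796 -0.69776468] {}
[[532.45287289   0.         285.46348988]
 [  0.         532.45287289 204.01863642]
 [  0.           0.           1.        ]] [0.39065388 1.20079491 0.86360757] [-0.03713026 -0.02603359  0.47739585  0.87751741] {}
{'time_s': 0.1, 'qpos': array([-1.13103430e+00,  3.20264487e-01,  1.56555197e+00,  1.34106311e-06,
        1.25737398e+00, -2.00251580e-02]), 'joint_velocities': array([ 0.00063564, -0.00116866, -0.00242965,  0.00039945,  0.00112925,
       -0.00044812]), 'tau': array([ 4.20868373e-04, -4.13333702e+01, -2.32509685e+01,  7.29173748e-02,
        4.22173133e-02, -5.98773067e-05]), 'tool_pos': array([ 0.2549643 , -0.51489865,  0.21798532]), 'tool_rot': array([-7.81499112e-04,  9.73690385e-01,  2.27873642e-01, -1.65811137e-04]), 'force': array([ 0.44935699,  0.10700775, -0.73555547]), 'moment': array([ 0.03504193, -0.01317975, -0.0241833 ]), 'gripper_force': 0.0, 'finger_gap': 0.09134416767789108}
0.025
```

View pics/a.png

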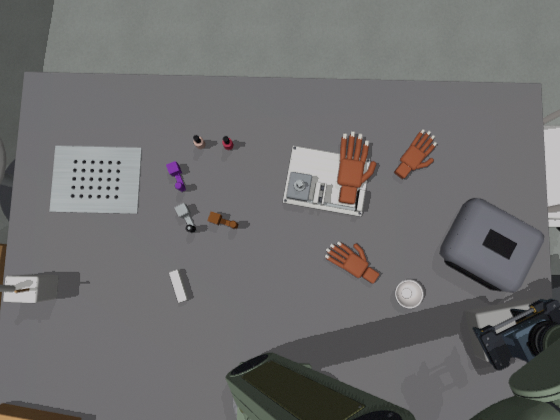

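View pics/b.png

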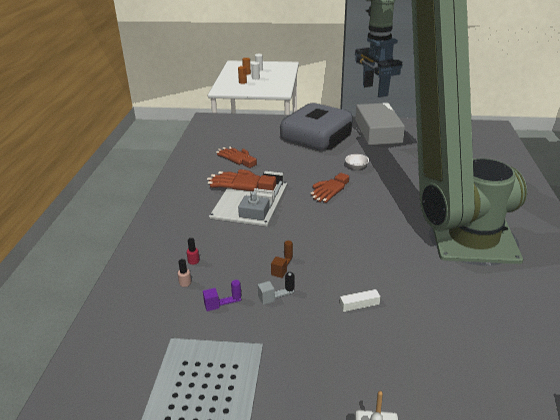

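The top view shows three cranks: purple (172,168), brown (215,217) and grey steel with a black knob (182,210). The grey one fits the description. There are three hands; the largest is in the clamp at (352,170). I'll confirm both in one enlarged crop.

Run:
```python
from h import *
a=load('top')['color'][:,:,::-1];b=load('side')['color'][:,:,::-1]
def c(i,u,v,w,h,s): return cv2.resize(i[v:v+h,u:u+w],None,fx=s,fy=s,interpolation=cv2.INTER_CUBIC)
t=np.hstack([c(a,165,195,40,45,6.6667)[:300,:266],c(a,280,140,100,56*100//100+19,4)[:300,:400]])
s=np.hstack([c(b,250,265,50,40,7.5)[:300,:375],c(b,205,165,97,100,3)[:300,:291]])
W=max(t.shape[1],s.shape[1]);p=lambda q:np.pad(q,((0,0),(0,W-q.shape[1]),(0,0)))
o=np.vstack([p(t),p(s)]);print(o.shape,t.shape);cv2.imwrite('pics/c.png',o)
```

```text
(600, 666, 3) (300, 666, 3)
```

View pics/c.png

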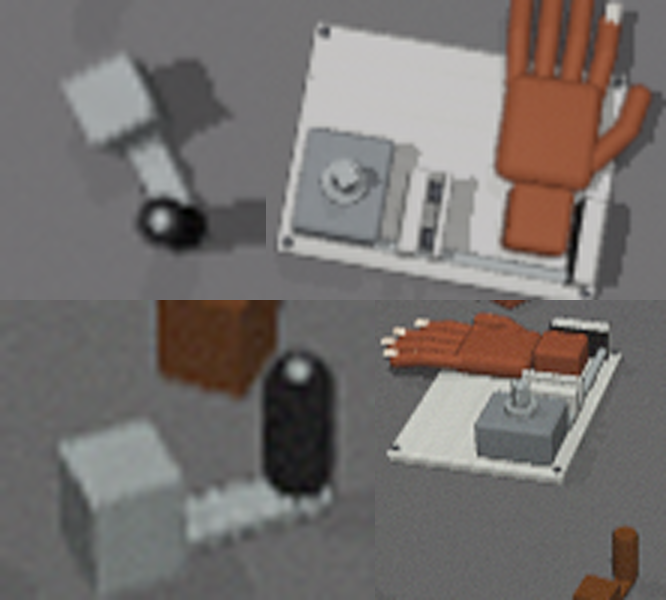

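The crop confirms it. The steel crank has its hub top around (181.6,209.7) and its knob top at (190.8,228.3). The clamp boss is at (299.8,185), and the largest hand lies in the clamp.

Run:
```python
from h import *
a=load('top');b=load('side')
H=px2w(a,181.6,209.7,.038);N=px2w(a,190.8,228.3,.054)
print('top hub,knob',H,N,np.linalg.norm((N-H)[:2]),np.degrees(np.arctan2(*(N-H)[1::-1])))
sx=lambda u,v:(250+u/7.5,265+(v-300)/7.5)
print('side hub',px2w(b,*sx(120,453),.038),'knobtop',px2w(b,*sx(298,368),.054))
print('boss',px2w(a,299.8,185,.06))
C=[px2w(a,*p,.012) for p in((293.5,146.25),(284,202.5),(361,214.3))];print(C)
n=C[1]-C[2];print('clamp y dir',np.degrees(np.arctan2(n[1],n[0])),np.linalg.norm(n),np.linalg.norm(C[0]-C[1]))
sc=lambda u,v:(205+(u-375)/3,165+(v-300)/3)
print('side sp top',px2w(b,*sc(520,378),.082),'boss',px2w(b,*sc(519,400),.06))
print(np.array(H)-state()['tool_pos'])
```

```text
top hub,knob [0.52694427 0.27830558 0.038     ] [0.47292146 0.24551788 0.054     ] 0.06319412259362607 -148.7454615575576
side hub [0.52774191 0.27788523 0.038     ] knobtop [0.47472877 0.25239268 0.054     ]
boss [ 0.60261714 -0.05887679  0.06      ]
[array([ 0.72897479, -0.04003642,  0.012     ]), array([ 0.55837977, -0.01542829,  0.012     ]), array([ 0.52867318, -0.24213289,  0.012     ])]
clamp y dir 82.5346935854647 0.22864264344028146 0.17236073521478013
side sp top [ 0.60373886 -0.06330724  0.082     ] boss [ 0.60509022 -0.05939056  0.06      ]
[ 0.27197997  0.79320423 -0.17998532]
```

{"op": "move_arm", "data": {"series": [[[8,-4.5,0],0],[[16,-9,0],0],[[16,-9,0],0],[[16,-9,0],0],[[16,-9,0],0],[[16,-9,0],0],[[16,-9,0],0],[[16,-9,0],0],[[16,-9,0],0],[[16,-9,0],0],[[16,-9,0],0],[[16,-9,0],0]]}}

```text
time_s: 1.1
tool_pos: [0.5375, -0.1002, 0.2185]
tool_rot: [-0.0, 0.974, 0.228, -0.0]
force: [1.1, -0.7, -0.3]
finger_gap: 0.0911
gripper_force: 0.0
```

Run:
```python
from h import *
m=grab('wrist','w1.png');s=state();print(s['tool_pos'],s['tool_rot'],s['qpos'],m['xyz'],R(m),m['K'][0,0])
print(w2px(m,[.603,-.06,.082]),w2px(m,[.603,-.06,.06]))
```

```text
[ 0.54186418 -0.09406025  0.21829586] [-0.00230804  0.9731908   0.22997329  0.00257367] [-0.19659948  0.27904279  1.62458368  0.00671235  1.23521016  0.90789176] [ 0.61229341 -0.06300439  0.38481666] [[ 4.44726533e-01  8.55518320e-01  2.65154134e-01]
 [-8.95666398e-01  4.24830269e-01  1.31533060e-01]
 [-1.16559201e-04 -2.95985890e-01  9.55192305e-01]] 290.0195726000117
(np.float64(270.3269062616087), np.float64(124.83806133007776)) (np.float64(270.7840068832637), np.float64(124.34805667320222))
```

View pics/w1.png

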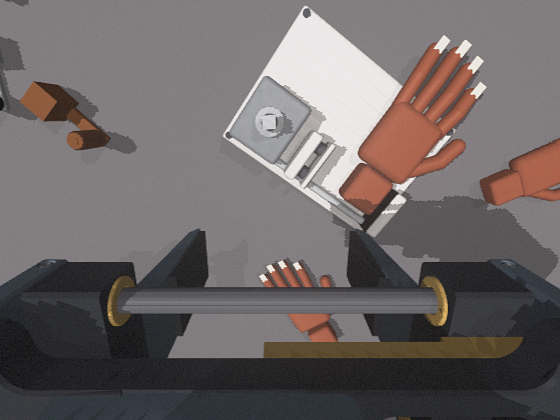

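The wrist view shows the clamp: spindle at about (270,123), housing around it, hand to the right. I'll rectify a crop to read the square's angle.

```bash
cat >> h.py <<'E'
def rect(im,c,z,half,s):
    "top-down resample of the plane z; s px/mm; up=+x world, left=+y"
    n=int(2*half*s*1000);q=np.array([[0,0],[n,0],[n,n],[0,n]],np.float32)
    P=[(c[0]+half,c[1]+half),(c[0]+half,c[1]-half),(c[0]-half,c[1]-half),(c[0]-half,c[1]+half)]
    src=np.float32([w2px(im,[x,y,z]) for x,y in P])
    return cv2.warpPerspective(im['color'],cv2.getPerspectiveTransform(src,q),(n,n),flags=cv2.INTER_CUBIC)[:,:,::-1]
E
python3 - <<'E'
from h import *
m=load('wrist')
A=rect(m,(.603,-.06),.082,.02,10);B=rect(m,(.603,-.06),.052,.05,4)
g=cv2.cvtColor(A,cv2.COLOR_BGR2GRAY)
for t in(190,205,215,225):
    _,l,st,ce=cv2.connectedComponentsWithStats((g>t).astype(np.uint8))
    for k in range(1,len(st)):
        if st[k,4]>4000: print(t,st[k,4]/100,.603+.02-ce[k][1]/1e4,-.06+.02-ce[k][0]/1e4,cv2.minAreaRect(np.argwhere(l==k)[:,::-1].astype(np.float32)))
cv2.imwrite('pics/d.png',np.hstack([A,B]))
E
```

```text
190 324.71 0.607991989775492 -0.05437717039820147 ((145.61546325683594, 158.02490234375), (224.71517944335938, 254.6576690673828), 5.04245138168335)
205 109.36 0.6053463149231895 -0.05678966715435259 ((164.14657592773438, 185.00245666503906), (128.9586639404297, 155.89198303222656), 60.321510314941406)
```

View pics/d.png

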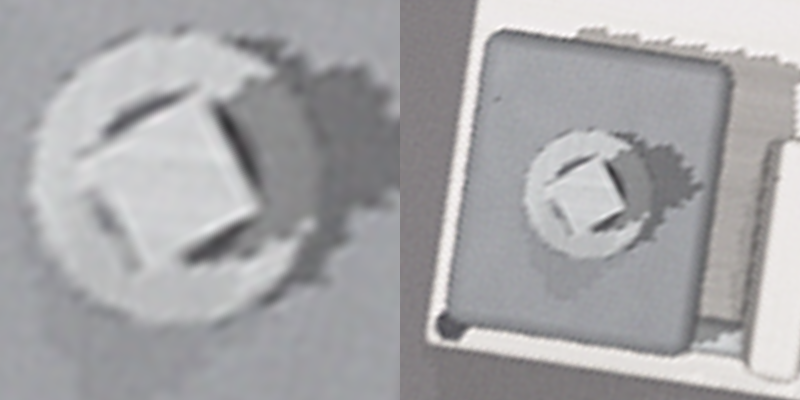

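The square's edges run about 27° mod 90 in world heading, centred near (0.605,-0.057). The housing centre agrees. Next I'll look at the crank from above.

{"op": "move_arm", "data": {"series": [[[1,-4,0],0],[[2.7,-11.3,0],0],[[2.7,-11.3,0],0],[[2.7,-11.3,0],0],[[2.7,-11.3,0],0],[[2.7,-11.3,0],0],[[2.7,-11.3,0],0],[[2.7,-11.3,0],0],[[2.7,-11.3,0],0],[[2.7,-11.3,0],0],[[2.7,-11.3,0],0],[[2.7,-11.3,0],0]]}}

```text
time_s: 2.15
tool_pos: [0.4591, 0.2365, 0.2184]
tool_rot: [0.0, 0.974, 0.228, -0.0]
force: [-0.5, 0.6, 0.4]
finger_gap: 0.0912
gripper_force: 0.0
```

Run:
```python
from h import *
m=grab('wrist');s=state();print(s['time_s'],s['tool_pos'],s['tool_rot'],s['qpos'])
A=rect(m,(.505,.264),.038,.05,4);B=rect(m,(.505,.264),.054,.05,4)
cv2.imwrite('pics/e.png',np.hstack([A,B]))
```

```text
2.2 [0.45926575 0.23619287 0.21852907] [ 3.70981557e-04  9.73844666e-01  2.27214363e-01 -2.48432765e-04] [ 4.53132430e-01  2.28017171e-01  1.69468724e+00 -6.52982297e-04
  1.21953753e+00  1.56572105e+00]
```

View pics/e.png

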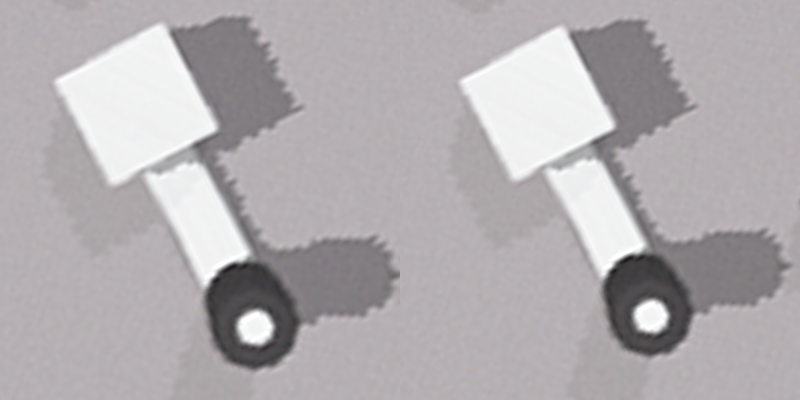

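{"op": "move_arm", "data": {"series": [[[1.3,-0.13,1],-1],[[2.72,-0.27,2],-2],[[2.72,-0.27,3],-2],[[2.72,-0.27,4],-2],[[2.72,-0.27,4.5],-2],[[2.72,-0.27,5],-2],[[2.72,-0.27,5.4],-2],[[2.72,-0.27,5.7],-2],[[2.72,-0.27,6],-2],[[2.72,-0.27,6.15],-2],[[2.72,-0.27,6.15],-2],[[2.72,-0.27,6.15],-2]], "grip": 1}}

```text
time_s: 3.2
tool_pos: [0.529, 0.2808, 0.0345]
tool_rot: [0.0, 0.97, 0.245, 0.0]
force: [-0.1, 0.3, -1.1]
finger_gap: 0.0914
gripper_force: 0.0
```

{"op": "move_arm", "data": {"series": [[[0,0,0],0],[[0,0,0],0],[[0,0,0],0],[[0,0,0],0],[[0,0,0],0],[[0,0,0],0],[[0,0,0],0],[[0,0,0],0]], "grip": 0.2, "grip_force": 25}}

```text
time_s: 3.87
tool_pos: [0.5286, 0.281, 0.0343]
tool_rot: [0.0, 0.97, 0.245, 0.0]
force: [-0.2, -0.3, 0.5]
finger_gap: 0.0408
gripper_force: 0.0
```

{"op": "move_arm", "data": {"series": [[[0,0,0],0],[[0,0,0],0],[[0,0,0],0],[[0,0,0],0],[[0,0,0],0],[[0,0,0],0]], "grip": 0.2}}

```text
time_s: 4.37
tool_pos: [0.5288, 0.2808, 0.0343]
tool_rot: [0.0, 0.97, 0.245, 0.0]
force: [1.1, -1.1, 0.1]
finger_gap: 0.0299
gripper_force: 25.0
```

{"op": "move_arm", "data": {"series": [[[0,0,-0.3],0],[[0,0,-1],0],[[0,0,-2],0],[[0,0,-3],0],[[0,0,-4],0],[[0,0,-4],0],[[0,0,-4],0]]}}

```text
time_s: 4.95
tool_pos: [0.5292, 0.2815, 0.1562]
tool_rot: [-0.001, 0.97, 0.245, 0.002]
force: [-0.9, -0.8, -3.5]
finger_gap: 0.0297
gripper_force: 25.0
```

{"op": "move_arm", "data": {"series": [[[-0.5,1,0],0],[[-6.2,11.1,0],0],[[-6.2,11.1,0],0],[[-6.2,11.1,0],0],[[-6.2,11.1,0],0],[[-6.2,11.1,0],0],[[-6.2,11.1,0],0],[[-6.2,11.1,0],0],[[-6.2,11.1,0],0],[[-6.2,11.1,0],0],[[-6.2,11.1,0],0],[[-6.2,11.1,0],0]]}}

```text
time_s: 5.95
tool_pos: [0.5216, -0.1007, 0.1525]
tool_rot: [-0.001, 0.97, 0.244, -0.002]
force: [0.0, -0.4, -2.3]
finger_gap: 0.0299
gripper_force: 25.0
```

{"op": "move_arm", "data": {"series": [[[0,0,0],0],[[0,0,0],0],[[0,0,0],0],[[0,0,0],0]]}}

```text
time_s: 6.28
tool_pos: [0.523, -0.0993, 0.1541]
tool_rot: [-0.0, 0.969, 0.246, -0.0]
force: [0.9, 0.5, -2.6]
finger_gap: 0.03
gripper_force: 25.0
```

Run:
```python
from h import *
m=grab('wrist');s=state();print(s['time_s'],s['tool_pos'],s['tool_rot'],s['qpos'])
A=rect(m,(.604,-.058),.082,.02,10)
w=m['color'][:,:,::-1]
print(w2px(m,s['tool_pos']),w2px(m,[.604,-.058,.082]))
cv2.imwrite('pics/f.png',np.hstack([A,cv2.resize(w[60:360,130:430],(400,400))]))
```

```text
6.3333 [ 0.52304356 -0.09949147  0.15421103] [-1.15995048e-05  9.69378594e-01  2.45571049e-01 -3.43662805e-05] [-2.09565954e-01  3.03949157e-01  1.76082384e+00 -1.08564444e-05
  1.07689157e+00  8.65018047e-01]
(np.float64(277.5450635321645), np.float64(255.88848954141127)) (np.float64(280.2473078342802), np.float64(107.74954845541703))
```

View pics/f.png

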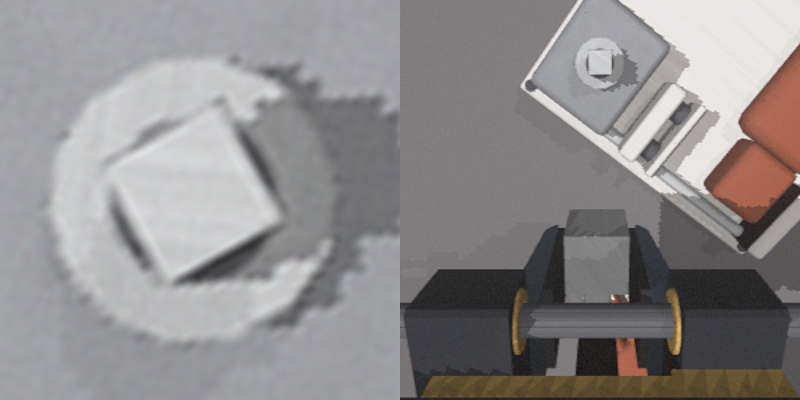

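The spindle top is centred at crop (195,194), i.e. (0.6046,-0.0575), with its edges at 31°. I'll check the held hub's offset along tool x from its front edges (v≈217 bottom, v≈236 top).

Run:
```python
from h import *
m=load('wrist');p=np.array([.5230,-.0995,.1542]);a=np.radians(28.43);tx=np.array([np.cos(a),np.sin(a),0]);ty=np.array([np.sin(a),-np.cos(a),0])
for k in(-1,0,1,2): print(k,[np.round(w2px(m,p+tx*(.015+k*.001)+ty*y+[0,0,dz]),1) for y,dz in((-.015,.0037),(.015,.0037),(-.015,-.0343),(.015,-.0343))])
g=cv2.cvtColor(m['color'],cv2.COLOR_RGB2GRAY)
print(g[205:260,268].tolist(),g[205:260,288].tolist())
print(g[222,245:310].tolist(), g[250,245:310].tolist())
d=np.array([.6046,-.0575])-p[:2];b=np.radians(28.43);print('shift',d@tx[:2]/.03,d@ty[:2]/.03)
```

```text
-1 [array([252.8, 237.8]), array([302.3, 237.8]), array([257. , 217.2]), array([298. , 217.3])]
0 [array([252.8, 236.3]), array([302.3, 236.3]), array([257. , 215.9]), array([298., 216.])]
1 [array([252.8, 234.7]), array([302.4, 234.8]), array([256.9, 214.6]), array([298.1, 214.7])]
2 [array([252.7, 233.2]), array([302.4, 233.2]), array([256.9, 213.3]), array([298.1, 213.4])]
[129, 124, 127, 125, 128, 130, 128, 128, 126, 127, 127, 129, 92, 99, 100, 99, 98, 99, 97, 97, 102, 95, 100, 97, 98, 97, 98, 96, 89, 78, 88, 89, 154, 133, 133, 132, 132, 130, 131, 133, 133, 131, 130, 132, 131, 129, 130, 131, 130, 124, 119, 119, 117, 121, 118] [126, 129, 126, 127, 129, 130, 129, 130, 127, 129, 128, 126, 97, 95, 102, 98, 96, 100, 96, 99, 99, 98, 100, 94, 97, 98, 96, 95, 100, 85, 81, 83, 110, 136, 136, 137, 134, 136, 135, 134, 130, 128, 130, 122, 119, 123, 122, 120, 123, 121, 120, 119, 121, 119, 121]
[128, 127, 125, 125, 126, 125, 124, 127, 126, 126, 117, 85, 84, 83, 83, 85, 83, 86, 95, 96, 97, 99, 97, 99, 94, 95, 98, 96, 101, 95, 97, 96, 97, 98, 96, 97, 96, 94, 101, 100, 97, 99, 97, 100, 97, 100, 93, 96, 98, 96, 101, 99, 96, 96, 112, 129, 127, 128, 128, 126, 125, 124, 128, 128, 129] [42, 41, 44, 43, 38, 39, 41, 54, 107, 135, 133, 132, 132, 129, 132, 126, 131, 130, 124, 129, 129, 131, 130, 129, 133, 129, 132, 130, 132, 130, 129, 134, 129, 130, 129, 126, 127, 131, 133, 134, 132, 120, 120, 123, 121, 125, 118, 118, 121, 125, 123, 118, 120, 122, 123, 120, 103, 44, 43, 32, 40, 44, 39, 38, 37]
shift 3.058485029114476 0.06379127434551213
```

{"op": "move_arm", "data": {"series": [[[1,0.02,0],-1],[[2,0.04,0],-2.5],[[2.7,0.06,0],-2.5],[[3.08,0.06,0],-2.5],[[3.08,0.06,0.3],-2.5],[[3.08,0.06,0.6],-2.5],[[3.08,0.06,0.9],-2.5],[[3.08,0.06,1.1],-2.5],[[3.08,0.06,1.18],-2.5],[[3.08,0.06,1.18],-2.5],[[3.08,0.06,1.18],-2.5],[[3.08,0.06,1.18],-2.5]]}}

```text
time_s: 7.33
tool_pos: [0.6054, -0.0584, 0.1194]
tool_rot: [0.0, 0.964, 0.266, 0.0]
force: [0.5, 0.0, -2.8]
finger_gap: 0.0298
gripper_force: 25.0
```

{"op": "move_arm", "data": {"series": [[[0,0,0.03],0],[[0,0,0.06],0],[[0,0,0.09],0],[[0,0,0.12],0],[[0,0,0.15],0],[[0,0,0.18],0],[[0,0,0.18],0]]}}

```text
time_s: 7.92
tool_pos: [0.6049, -0.0578, 0.1133]
tool_rot: [-0.0, 0.964, 0.266, -0.0]
force: [-1.0, 0.6, -2.3]
finger_gap: 0.0298
gripper_force: 25.0
```

{"op": "move_arm", "data": {"series": [[[0,0,0.05],0],[[0,0,0.1],0],[[0,0,0.15],0],[[0,0,0.2],0],[[0,0,0.25],0],[[0,0,0.3],0],[[0,0,0.3],0]]}}

```text
time_s: 8.5
tool_pos: [0.6048, -0.0579, 0.1039]
tool_rot: [-0.0, 0.964, 0.266, -0.0]
force: [-1.2, 2.0, -3.1]
finger_gap: 0.0295
gripper_force: 25.0
```

{"op": "move_arm", "data": {"series": [[[0,0,0.05],0],[[0,0,0.1],0],[[0,0,0.15],0],[[0,0,0.2],0],[[0,0,0.25],0],[[0,0,0.28],0],[[0,0,0.3],0],[[0,0,0.3],0]]}}

```text
time_s: 9.17
tool_pos: [0.605, -0.0579, 0.0953]
tool_rot: [-0.0, 0.964, 0.266, -0.0]
force: [-2.0, 4.4, -1.3]
finger_gap: 0.0297
gripper_force: 25.0
```

{"op": "move_arm", "data": {"series": [[[0,-0.01,0.02],0],[[0,-0.02,0.04],0],[[0,-0.02,0.05],0],[[0,-0.02,0.06],0],[[0,-0.02,0.06],0]]}}

```text
time_s: 9.58
tool_pos: [0.6051, -0.0578, 0.0942]
tool_rot: [0.0, 0.964, 0.266, 0.0]
force: [-2.3, 3.5, 4.3]
finger_gap: 0.0298
gripper_force: 25.0
```

{"op": "move_arm", "data": {"series": [[[0,0,0],0],[[0,0,0],0],[[0,0,0],0],[[0,0,0],0],[[0,0,0],0],[[0,0,-0.3],0],[[0,0,-1],0],[[0,0,-2],0],[[0,0,-2],0]], "grip": 0.6}}

```text
time_s: 10.33
tool_pos: [0.6085, -0.0581, 0.16]
tool_rot: [0.002, 0.964, 0.266, 0.005]
force: [1.9, -0.8, 0.6]
finger_gap: 0.0547
gripper_force: 0.0
```

Run:
```python
from h import *
m=grab('wrist');b=grab('side');s=state();print(s['time_s'],s['tool_pos'],s['finger_gap'])
H=np.array([.6046,-.0575]);k=H-.06*np.array([np.cos(.5385),np.sin(.5385)]);print(k)
B=rect(b,(.58,-.07),.098,.06,3)
w=b['color'][150:250,200:320,::-1]
cv2.imwrite('pics/g.png',np.hstack([cv2.resize(w,(480,400),interpolation=cv2.INTER_CUBIC),cv2.resize(m['color'][150:300,200:320,::-1],(320,400))]))
print('side px hubtop',w2px(b,[*H,.098]),'knobtop',w2px(b,[*k,.114]))
```

```text
10.4333 [ 0.60588946 -0.05779525  0.15564274] 0.054731896782855276
[ 0.55309126 -0.08827093]
side px hubtop (np.float64(252.48809624819856), np.float64(187.17856834253016)) knobtop (np.float64(271.93528480843577), np.float64(177.361042600535))
```

View pics/g.png

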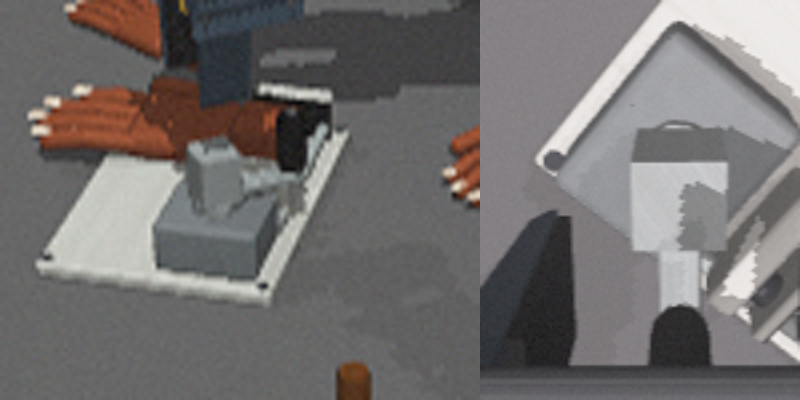

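The crank sits on the boss: its hub top is at side pixel (252,186), where I predicted (252.5,187). Next is the knob.

{"op": "move_arm", "data": {"series": [[[-1,0,0],0],[[-2.01,0,0],0],[[-2.01,0,0],0],[[-2.01,0,0],0],[[-2.01,0,0.5],0],[[-2.01,0,1],0],[[-2.01,0,1.4],0],[[-2.01,0,1.7],0],[[-2.01,0,1.83],0],[[-2.01,0,1.83],0],[[-2.01,0,1.83],0],[[-2.01,0,1.83],0]]}}

```text
time_s: 11.43
tool_pos: [0.5539, -0.0885, 0.0994]
tool_rot: [0.0, 0.964, 0.266, 0.001]
force: [0.1, 0.2, 0.3]
finger_gap: 0.0547
gripper_force: 0.0
```

{"op": "move_arm", "data": {"series": [[[0,0,0],0],[[0,0,0],0],[[0,0,0],0],[[0,0,0],0],[[0,0,0],0],[[0,0,0],0],[[0,0,0],0],[[0,0,0],0],[[0,0,0],0],[[0,0,0],0]], "grip": 0.1, "grip_force": 20}}

```text
time_s: 12.27
tool_pos: [0.5531, -0.0886, 0.0988]
tool_rot: [0.0, 0.964, 0.266, -0.0]
force: [-0.3, 0.0, -0.2]
finger_gap: 0.0212
gripper_force: 20.0
```

{"op": "move_arm", "data": {"series": [[[0.03,-0.347,0],0],[[0.121,-0.684,0],0],[[0.268,-1.0,0],0],[[0.468,-1.286,0],0],[[0.714,-1.532,0],0],[[1.0,-1.732,0],0]]}}

```text
time_s: 12.77
tool_pos: [0.5523, -0.0276, 0.099]
tool_rot: [0.0, 0.964, 0.266, 0.0]
force: [1.4, -4.2, 1.0]
finger_gap: 0.0213
gripper_force: 20.1
```

```bash
cat >> h.py <<'E'
def rep(C=(.6046,-.0575)):
    s=state();p=s['tool_pos'];d=p[:2]-np.array(C);r=np.hypot(*d);u=d/r;t=np.array([u[1],-u[0]])  # clockwise tangent
    F=s['force'];a=np.degrees(np.arctan2(d[1],d[0]))
    print('t',round(s['time_s'],2),'pos',p.round(4),'r',r.round(4),'wound',round((210.85-a)%360,1),'Ft(resist)',round(-F[:2]@t,2),'Fr',round(F[:2]@u,2),'Fz',round(F[2],2),'gap',round(s['finger_gap'],4))
def table(phi0,n,step,r=2.0):
    a=np.radians(phi0+step*np.arange(n+1));x=-r*np.cos(a);y=-r*np.sin(a)
    print([[[round(x[i]-x[0],3),round(y[i]-y[0],3),0],0] for i in range(1,n+1)])
E
python3 -c "
from h import *
rep();table(60,12,10)"
```

```text
t 12.77 pos [ 0.5523 -0.0276  0.099 ] r 0.0602 wound 60.7 Ft(resist) 2.91 Fr -3.33 Fz 1.05 gap 0.0213
[[[np.float64(0.316), np.float64(-0.147), 0], 0], [[np.float64(0.653), np.float64(-0.238), 0], 0], [[np.float64(1.0), np.float64(-0.268), 0], 0], [[np.float64(1.347), np.float64(-0.238), 0], 0], [[np.float64(1.684), np.float64(-0.147), 0], 0], [[np.float64(2.0), np.float64(-0.0), 0], 0], [[np.float64(2.286), np.float64(0.2), 0], 0], [[np.float64(2.532), np.float64(0.446), 0], 0], [[np.float64(2.732), np.float64(0.732), 0], 0], [[np.float64(2.879), np.float64(1.048), 0], 0], [[np.float64(2.97), np.float64(1.385), 0], 0], [[np.float64(3.0), np.float64(1.732), 0], 0]]
```

{"op": "move_arm", "data": {"series": [[[0.316,-0.147,0],0],[[0.653,-0.238,0],0],[[1.0,-0.268,0],0],[[1.347,-0.238,0],0],[[1.684,-0.147,0],0],[[2.0,0,0],0],[[2.286,0.2,0],0],[[2.532,0.446,0],0],[[2.732,0.732,0],0],[[2.879,1.048,0],0],[[2.97,1.385,0],0],[[3.0,1.732,0],0]]}}

```text
time_s: 13.77
tool_pos: [0.6565, -0.0238, 0.0986]
tool_rot: [-0.003, 0.964, 0.265, -0.0]
force: [-1.7, 3.3, 4.4]
finger_gap: 0.0214
gripper_force: 20.0
```

```bash
python3 -c "
from h import *
rep()"
```

```text
t 13.77 pos [ 0.6565 -0.0238  0.0986] r 0.0619 wound 177.9 Ft(resist) 3.74 Fr 0.37 Fz 4.41 gap 0.0214
```

{"op": "move_arm", "data": {"series": [[[-0.03,0.347,0],0],[[-0.121,0.684,0],0],[[-0.268,1.0,0],0],[[-0.468,1.286,0],0],[[-0.714,1.532,0],0],[[-1.0,1.732,0],0],[[-1.316,1.879,0],0],[[-1.653,1.97,0],0],[[-2.0,2.0,0],0],[[-2.347,1.97,0],0],[[-2.684,1.879,0],0],[[-3.0,1.732,0],0]]}}

```text
time_s: 14.77
tool_pos: [0.6057, -0.1178, 0.0989]
tool_rot: [-0.0, 0.964, 0.265, 0.002]
force: [4.4, 5.9, 1.4]
finger_gap: 0.0209
gripper_force: 20.0
```

```bash
python3 -c "
from h import *
rep()"
```

```text
t 14.77 pos [ 0.6057 -0.1178  0.0989] r 0.0603 wound 299.8 Ft(resist) 4.52 Fr -5.8 Fz 1.39 gap 0.0209
```

{"op": "move_arm", "data": {"series": [[[-0.286,-0.2,0],0],[[-0.532,-0.446,0],0],[[-0.732,-0.732,0],0],[[-0.879,-1.048,0],0],[[-0.97,-1.385,0],0],[[-1.0,-1.732,0],0],[[-0.97,-2.079,0],0],[[-0.879,-2.416,0],0],[[-0.732,-2.732,0],0],[[-0.532,-3.018,0],0],[[-0.286,-3.264,0],0],[[0,-3.464,0],0]]}}

```text
time_s: 15.77
tool_pos: [0.5519, -0.0283, 0.0988]
tool_rot: [0.001, 0.964, 0.266, -0.001]
force: [1.9, -4.8, 2.5]
finger_gap: 0.0213
gripper_force: 20.1
```

```bash
python3 -c "
from h import *
rep()
print([[[round(-2*np.cos(a)+1,3),round(-2*np.sin(a)+1.732,3),0],0] for a in np.radians(60+5*np.arange(1,13))])"
```

```text
t 15.77 pos [ 0.5519 -0.0283  0.0988] r 0.0603 wound 59.9 Ft(resist) 3.33 Fr -3.97 Fz 2.51 gap 0.0213
[[[np.float64(0.155), np.float64(-0.081), 0], 0], [[np.float64(0.316), np.float64(-0.147), 0], 0], [[np.float64(0.482), np.float64(-0.2), 0], 0], [[np.float64(0.653), np.float64(-0.238), 0], 0], [[np.float64(0.826), np.float64(-0.26), 0], 0], [[np.float64(1.0), np.float64(-0.268), 0], 0], [[np.float64(1.174), np.float64(-0.26), 0], 0], [[np.float64(1.347), np.float64(-0.238), 0], 0], [[np.float64(1.518), np.float64(-0.2), 0], 0], [[np.float64(1.684), np.float64(-0.147), 0], 0], [[np.float64(1.845), np.float64(-0.081), 0], 0], [[np.float64(2.0), np.float64(-0.0), 0], 0]]
```

{"op": "move_arm", "data": {"series": [[[0.155,-0.081,0],0],[[0.316,-0.147,0],0],[[0.482,-0.2,0],0],[[0.653,-0.238,0],0],[[0.826,-0.26,0],0],[[1.0,-0.268,0],0]]}}

```text
time_s: 16.27
tool_pos: [0.5725, -0.0059, 0.0987]
tool_rot: [-0.0, 0.964, 0.266, -0.002]
force: [-2.6, -3.8, 6.0]
finger_gap: 0.0212
gripper_force: 20.1
```

{"op": "move_arm", "data": {"series": [[[0.174,0.008,0],0],[[0.347,0.03,0],0],[[0.518,0.068,0],0],[[0.684,0.121,0],0],[[0.845,0.187,0],0],[[1.0,0.268,0],0]]}}

```text
time_s: 16.77
tool_pos: [0.6012, 0.0037, 0.0985]
tool_rot: [-0.002, 0.964, 0.266, -0.003]
force: [-3.9, 0.5, 7.5]
finger_gap: 0.021
gripper_force: 20.1
```

Run:
```python
from h import *
rep()
def Ft(p,F,C=(.6046,-.0575)):
    d=np.array(p)-C;u=d/np.hypot(*d);return -(F[0]*u[1]-F[1]*u[0])
for p0 in range(120,480,20):
    a=np.radians(p0+5*np.arange(1,5));b=np.radians(p0)
    print(p0%360,[[[float(round(-2*(np.cos(x)-np.cos(b)),3)),float(round(-2*(np.sin(x)-np.sin(b)),3)),0],0] for x in a])
```

```text
t 16.77 pos [0.6012 0.0037 0.0985] r 0.0613 wound 117.7 Ft(resist) 3.85 Fr 0.7 Fz 7.52 gap 0.021
120 [[[0.147, 0.094, 0], 0], [[0.286, 0.2, 0], 0], [[0.414, 0.318, 0], 0], [[0.532, 0.446, 0], 0]]
140 [[[0.106, 0.138, 0], 0], [[0.2, 0.286, 0], 0], [[0.281, 0.44, 0], 0], [[0.347, 0.602, 0], 0]]
160 [[[0.052, 0.166, 0], 0], [[0.09, 0.337, 0], 0], [[0.113, 0.51, 0], 0], [[0.121, 0.684, 0], 0]]
180 [[[-0.008, 0.174, 0], 0], [[-0.03, 0.347, 0], 0], [[-0.068, 0.518, 0], 0], [[-0.121, 0.684, 0], 0]]
200 [[[-0.067, 0.161, 0], 0], [[-0.147, 0.316, 0], 0], [[-0.241, 0.463, 0], 0], [[-0.347, 0.602, 0], 0]]
220 [[[-0.118, 0.129, 0], 0], [[-0.247, 0.247, 0], 0], [[-0.385, 0.353, 0], 0], [[-0.532, 0.446, 0], 0]]
240 [[[-0.155, 0.081, 0], 0], [[-0.316, 0.147, 0], 0], [[-0.482, 0.2, 0], 0], [[-0.653, 0.238, 0], 0]]
260 [[[-0.173, 0.023, 0], 0], [[-0.347, 0.03, 0], 0], [[-0.522, 0.023, 0], 0], [[-0.695, 0.0, 0], 0]]
280 [[[-0.17, -0.038, 0], 0], [[-0.337, -0.09, 0], 0], [[-0.498, -0.157, 0], 0], [[-0.653, -0.238, 0], 0]]
300 [[[-0.147, -0.094, 0], 0], [[-0.286, -0.2, 0], 0], [[-0.414, -0.318, 0], 0], [[-0.532, -0.446, 0], 0]]
320 [[[-0.106, -0.138, 0], 0], [[-0.2, -0.286, 0], 0], [[-0.281, -0.44, 0], 0], [[-0.347, -0.602, 0], 0]]
340 [[[-0.052, -0.166, 0], 0], [[-0.09, -0.337, 0], 0], [[-0.113, -0.51, 0], 0], [[-0.121, -0.684, 0], 0]]
0 [[[0.008, -0.174, 0], 0], [[0.03, -0.347, 0], 0], [[0.068, -0.518, 0], 0], [[0.121, -0.684, 0], 0]]
20 [[[0.067, -0.161, 0], 0], [[0.147, -0.316, 0], 0], [[0.241, -0.463, 0], 0], [[0.347, -0.602, 0], 0]]
40 [[[0.118, -0.129, 0], 0], [[0.247, -0.247, 0], 0], [[0.385, -0.353, 0], 0], [[0.532, -0.446, 0], 0]]
60 [[[0.155, -0.081, 0], 0], [[0.316, -0.147, 0], 0], [[0.482, -0.2, 0], 0], [[0.653, -0.238, 0], 0]]
80 [[[0.173, -0.023, 0], 0], [[0.347, -0.03, 0], 0], [[0.522, -0.023, 0], 0], [[0.695, -0.0, 0], 0]]
100 [[[0.17, 0.038, 0], 0], [[0.337, 0.09, 0], 0], [[0.498, 0.157, 0], 0], [[0.653, 0.238, 0], 0]]
```

{"op": "move_arm", "data": {"series": [[[0.147,0.094,-0.01],0],[[0.286,0.2,-0.01],0],[[0.414,0.318,-0.01],0],[[0.532,0.446,-0.01],0]]}}

```text
time_s: 17.1
tool_pos: [0.622, 0.0015, 0.0986]
tool_rot: [-0.003, 0.964, 0.265, -0.003]
force: [-3.1, 3.4, 6.2]
finger_gap: 0.0214
gripper_force: 20.0
```

{"op": "move_arm", "data": {"series": [[[0.106,0.138,0],0],[[0.2,0.286,0],0],[[0.281,0.44,0],0],[[0.347,0.602,0],0]]}}

```text
time_s: 17.43
tool_pos: [0.6412, -0.008, 0.0987]
tool_rot: [-0.003, 0.964, 0.265, -0.001]
force: [-1.8, 4.6, 4.5]
finger_gap: 0.0213
gripper_force: 20.0
```

{"op": "move_arm", "data": {"series": [[[0.052,0.166,0],0],[[0.09,0.337,0],0],[[0.113,0.51,0],0],[[0.121,0.684,0],0]]}}

```text
time_s: 17.77
tool_pos: [0.6559, -0.0236, 0.0988]
tool_rot: [-0.003, 0.964, 0.265, -0.0]
force: [0.6, 5.5, 4.0]
finger_gap: 0.021
gripper_force: 20.0
```

{"op": "move_arm", "data": {"series": [[[-0.008,0.174,0],0],[[-0.03,0.347,0],0],[[-0.068,0.518,0],0],[[-0.121,0.684,0],0]]}}

```text
time_s: 18.1
tool_pos: [0.6643, -0.0435, 0.099]
tool_rot: [-0.003, 0.964, 0.265, 0.001]
force: [2.5, 4.1, 3.4]
finger_gap: 0.0212
gripper_force: 20.0
```

Run:
```python
from h import *
rep()
b=grab('top');m=grab('wrist','w9.png')
```

```text
t 18.1 pos [ 0.6643 -0.0435  0.099 ] r 0.0613 wound 197.6 Ft(resist) 3.47 Fr 3.37 Fz 3.42 gap 0.0212
```

{"op": "move_arm", "data": {"series": [[[-0.067,0.161,0],0],[[-0.147,0.316,0],0],[[-0.241,0.463,0],0],[[-0.347,0.602,0],0]]}}

```text
time_s: 18.53
tool_pos: [0.6649, -0.0657, 0.0993]
tool_rot: [-0.001, 0.964, 0.266, 0.001]
force: [4.5, 3.8, 3.4]
finger_gap: 0.0212
gripper_force: 20.0
```

```bash
python3 -c "
from h import *
rep()"
```

```text
t 18.53 pos [ 0.6649 -0.0657  0.0993] r 0.0609 wound 218.6 Ft(resist) 4.32 Fr 3.95 Fz 3.36 gap 0.0212
```

{"op": "move_arm", "data": {"series": [[[-0.118,0.129,0],0],[[-0.247,0.247,0],0],[[-0.385,0.353,0],0],[[-0.532,0.446,0],0]]}}

```text
time_s: 18.87
tool_pos: [0.6581, -0.0857, 0.0994]
tool_rot: [-0.001, 0.964, 0.266, 0.002]
force: [4.0, 1.7, 2.8]
finger_gap: 0.0208
gripper_force: 20.0
```

```bash
python3 -c "
from h import *
rep()"
```

```text
t 18.87 pos [ 0.6581 -0.0857  0.0994] r 0.0605 wound 238.6 Ft(resist) 3.35 Fr 2.78 Fz 2.85 gap 0.0208
```

{"op": "move_arm", "data": {"series": [[[-0.155,0.081,0],0],[[-0.316,0.147,0],0],[[-0.482,0.2,0],0],[[-0.653,0.238,0],0]]}}

```text
time_s: 19.2
tool_pos: [0.644, -0.1032, 0.0993]
tool_rot: [-0.0, 0.964, 0.266, 0.001]
force: [3.7, 3.0, 4.9]
finger_gap: 0.0208
gripper_force: 20.1
```

```bash
python3 -c "
from h import *
rep()"
```

```text
t 19.2 pos [ 0.644  -0.1032  0.0993] r 0.0603 wound 260.1 Ft(resist) 4.78 Fr 0.13 Fz 4.88 gap 0.0208
```

{"op": "move_arm", "data": {"series": [[[-0.173,0.023,0],0],[[-0.347,0.03,0],0],[[-0.522,0.023,0],0],[[-0.695,0,0],0]]}}

```text
time_s: 19.53
tool_pos: [0.6263, -0.1136, 0.0993]
tool_rot: [-0.0, 0.964, 0.266, 0.001]
force: [5.2, 4.0, 3.6]
finger_gap: 0.021
gripper_force: 20.0
```

```bash
python3 -c "
from h import *
rep()"
```

```text
t 19.53 pos [ 0.6263 -0.1136  0.0993] r 0.0601 wound 279.7 Ft(resist) 6.29 Fr -1.83 Fz 3.64 gap 0.021
```

{"op": "move_arm", "data": {"series": [[[-0.085,-0.017,0],0],[[-0.17,-0.038,0],0]]}}

```text
time_s: 19.7
tool_pos: [0.6215, -0.1151, 0.0993]
tool_rot: [-0.0, 0.964, 0.266, 0.001]
force: [5.8, 4.1, 4.3]
finger_gap: 0.0209
gripper_force: 20.0
```

```bash
python3 -c "
from h import *
rep()
m=grab('wrist');P=lambda n:cv2.resize(m['color'][:,:,::-1],(560,420))
cv2.imwrite('pics/i.png',P(0))"
```

```text
t 19.7 pos [ 0.6215 -0.1151  0.0993] r 0.0601 wound 284.5 Ft(resist) 6.75 Fr -2.33 Fz 4.27 gap 0.0209
```

View pics/i.png

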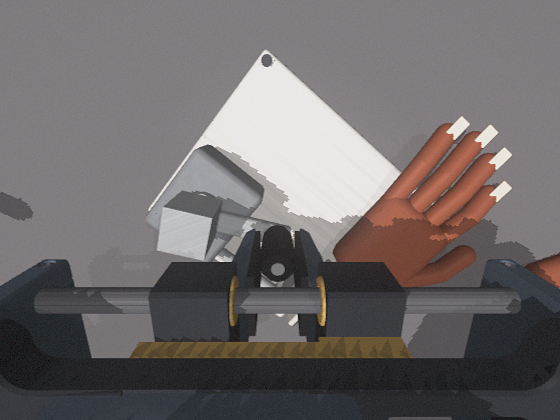

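The jaw is hidden behind the gripper in this view; the hand lies flat. The tangential force has ramped from about 3.8 to 6.75 N. Let me check it settled.

{"op": "move_arm", "data": {"series": [[[0,0,0],0],[[0,0,0],0],[[0,0,0],0]]}}

```text
time_s: 20.0
tool_pos: [0.6213, -0.1152, 0.0992]
tool_rot: [-0.0, 0.964, 0.266, 0.001]
force: [4.2, 3.0, 3.2]
finger_gap: 0.0212
gripper_force: 20.0
```

```bash
python3 -c "
from h import *
rep()"
```

```text
t 20.0 pos [ 0.6213 -0.1152  0.0992] r 0.0601 wound 284.7 Ft(resist) 4.87 Fr -1.75 Fz 3.2 gap 0.0212
```

{"op": "move_arm", "data": {"series": [[[-0.066,-0.02,0],0],[[-0.132,-0.042,0],0],[[-0.197,-0.066,0],0],[[-0.263,-0.091,0],0]]}}

```text
time_s: 20.33
tool_pos: [0.6139, -0.1168, 0.0993]
tool_rot: [0.0, 0.964, 0.266, 0.002]
force: [7.1, 3.3, 3.9]
finger_gap: 0.0205
gripper_force: 20.0
```

```bash
python3 -c "
from h import *
rep()"
```

```text
t 20.33 pos [ 0.6139 -0.1168  0.0993] r 0.06 wound 291.9 Ft(resist) 7.5 Fr -2.19 Fz 3.9 gap 0.0205
```

{"op": "move_arm", "data": {"series": [[[0,0,0],0],[[0,0,0],0],[[0,0,0],0],[[0,0,0],0],[[0,0,0],0],[[0,0,0],0]], "grip": 0.33}}

```text
time_s: 20.83
tool_pos: [0.6122, -0.1173, 0.0986]
tool_rot: [-0.0, 0.964, 0.266, -0.001]
force: [0.4, -0.3, -0.3]
finger_gap: 0.03
gripper_force: 0.0
```

{"op": "move_arm", "data": {"series": [[[0,0,-0.3],0],[[0,0,-0.8],0],[[0,0,-1.5],0],[[0,0,-2.2],0],[[0,0,-3],0],[[-1,0,-4],0],[[-3,0,-4],0],[[-5,0,-4],0],[[-5,0,-4],0]]}}

```text
time_s: 21.58
tool_pos: [0.4823, -0.1948, 0.2203]
tool_rot: [0.001, 0.964, 0.266, 0.0]
force: [0.1, 0.3, -1.3]
finger_gap: 0.0302
gripper_force: 0.0
```

Run:
```python
from h import *
s=state();print(s['time_s'],s['tool_pos'],s['force'],s['finger_gap'])
a=grab('top');b=grab('side')
c=cv2.resize(a['color'][125:225,270:390,::-1],(480,400),interpolation=cv2.INTER_CUBIC)
d=cv2.resize(b['color'][150:240,200:296,::-1],(320,300),interpolation=cv2.INTER_CUBIC)
d=np.pad(d,((0,100),(0,0),(0,0)))
cv2.imwrite('pics/j.png',np.hstack([c,d]))
```

```text
21.5833 [ 0.48230263 -0.19475568  0.22032232] [ 0.11260074  0.31302271 -1.29312525] 0.030171005226312643
```

View pics/j.png

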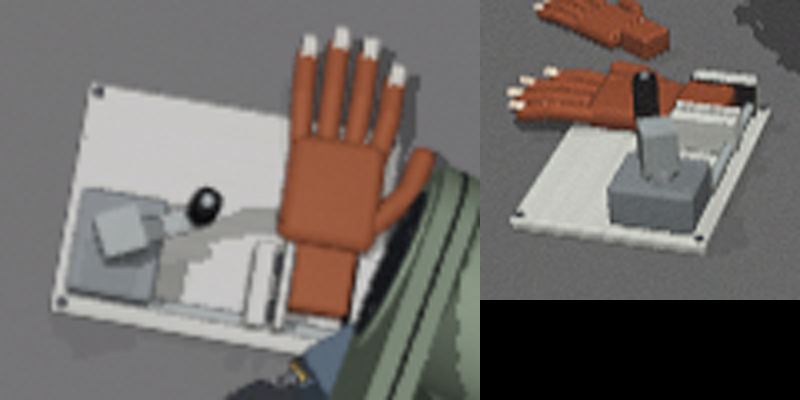

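Run:
```python
from h import *
a=load('top')
k=px2w(a,321.2,176.2,.114);h=px2w(a,300.5,183,.098);d=k-h
print(k,h,np.hypot(*d[:2]),np.degrees(np.arctan2(d[1],d[0])), 'cmd knob',(.6122,-.1173))
print(state()['time_s'])
```

```text
[ 0.61778898 -0.1138123   0.114     ] [ 0.60098471 -0.05900569  0.098     ] 0.057324938841410183 -72.9539146178272 cmd knob (0.6122, -0.1173)
21.6833
```

The last picture shows the crank seated (hub at crop (122,232)), the hand flat, and its wrist block between the jaws. The robot is well clear, so I'm handing in.

```bash
python3 -c "
from h import *
print(order.job_done())"
```

```text
the job is handed in; nothing more can be done
None
```

I handed the job in at about 21.7 s: the crank is seated on the spindle and was wound clockwise by its knob for about 1.8 turns. At the last step the knob took about 3–3.7 N more than running free. The clamping force is inferred from that reading, and the crank may have sprung back slightly on release. The hand lies flat in the jaws, the gripper is clear, and I moved nothing else.

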